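Strip the clamp stack from the jig stud and send the bracket to the stop

ROBOT

A 6-joint arm with a two-finger parallel gripper is mounted at the origin on a cart in front of the work surface, level with it; the furniture and walls round the work are solid. World frame = base frame: x ahead of the robot, y to its left, z up, the work surface at z = 0. Lengths are in m, angles in degrees, forces in N, time in s.
With the tool pointing down it reaches from about 0.35 to 0.725 m from the base axis. Payload 6 kg.
Tool frame: the origin (TCP) lies midway between the tips of the shut fingers; the grasp point (between the pads) lies 19 mm behind it; z points along the fingers, y is the direction in which the jaws open and shut (so a half turn about z gives the same grasp; the last joint's range is limited). The gripper opens to 85 mm and grips with 20 to 120 N. Pads are 22 mm wide; open, the fingers measure 114 mm over their backs; the gripper's body (76 mm by 85 mm) begins 54 mm behind the grasp point. The pads swing forward as they close: fully open they stand 13 mm farther back than shut.
Start: joints at [-52.328, 2.303, 4.859, 0, -92.561, -19.12], TCP at [0.191, -0.569, 0.231] pointing down, gripper open.
Joint ranges: [-146.85, 146.85], [-73.84, 115.35], [-62.03, 85.46], [-188.31, 113.3], [-161.28, -10.13], [-171.36, 171.36]. Speed limits (degrees/s): [147.25, 147.25, 172.46, 180, 180, 180].

INTERFACE

Orientations are given as a 3x3 rotation matrix whose columns are the frame's x, y, z axes.
In Python, from workcell import env gives the robot as it stands.
- The arm moves only by the shell command python3 -m crank 'ROWS' [OPENING] [FORCE]. ROWS is JSON, a list that holds one entry, the list of rows, each a list of 4 numbers: the shift along the tool's x, y, z in mm, then the turn about the tool's z in rad. A call has 1 to 5 rows; each row is the pose to reach, as a shift and turn from the pose commanded when the call began, along the tool's axes at that moment; what a row does not reach only later rows make up. A row lasts 1/10 s, in which the tool goes at most 50 mm and 8.59 degrees, less where a joint would pass 70% of its speed; a pose out of reach is approached as far as the arm can. A call with a gripper value outside its range is refused whole. OPENING is the gripper's target within -1 to 1 (fully open at 1, half-way at 0, shut at -1), set as the call begins (- or left out, the last holds). The fingers move at their own pace and stop on an object; FORCE is the grip in N (left out, the last holds). Time passes only in rows, so rows that repeat a pose let the fingers close. It gives the time, the measured TCP pose, the force and the opening at its end, in the units of the state.
- env.get_obs(): the state, without advancing time (a new reading comes with each control period).
- env.read_camera(name): name is "scene" or "top"; returns the picture (384x512x3 uint8, red, green, blue); there is no depth.
- env.camera_info(name): a dict with "intrinsics" (3x3 intrinsics, pixels), "dist" ([k1, k2, p1, p2, k3] as OpenCV has them; the pictures are not rectified), "rvec" (rotation vector, rad) and "tvec" (3), from world to camera coordinates, as OpenCV has them. Camera axes: x right, y down, z forward; pixel columns grow to the right and rows downward; lengths in m; the calibration is good to about 2 mm. A picture is of the moment at which its call begins. camera_info takes no time and is no camera call.
- env.hand_in(): hands the job in, once; it reports no verdict.
The state is a dict: "time": time; "joint_positions": joint angles; "joint_velocities": joint speeds; "joint_torque": joint torques, N m; "tcp_pos": TCP position; "tcp_rot": TCP orientation; "force": force on the tool from outside, world axes, zero at the start; "ft_torque": the same for the moment, N m; "grip_width": finger opening in m.
Only numpy, scipy, OpenCV 4.12 (cv2) and the standard library are available. Lean on these libraries where they do the work, as an engineer would, in place of code of your own. Each camera call takes 0.05 s, during which the arm holds its last target.

TASK

Take the clamped bracket off the jig's stud. First turn the wing nut until its slot lines up with the stud's cross pin, lift it off and stand it, wings up, in the shallow steel tray; then push the slotted washer plate sideways off the stud so that it drops flat into the trough beside it; last, slide the bracket along its channel, away from the stud, until it is fully home against the end stop. Leave the other things on the bench where they are.

Things in the scene. Friction and masses are not known exactly. Their poses are not given: they have to be found in the camera images.
- jig: Fixed aluminium clamping jig, base 92 (x) x 230 (y) mm. Origin on the bench under the upright stud's axis; +y from stud along the channel to the end stop, +x from stud to trough. Heights above bench: channel floor 20 mm; two side rails at x = +-(31.5 to 42), top 25.5. Stack on the stud, bottom up: bracket, washer plate, wing nut.
- stud_pin (a point): Centre of the flat cross pin through the top of the jig's stud, same axes as the jig: pin 18 mm long (x), 6 wide (y), 6 high, 47 to 53 mm above the bench, nothing above it. Stud 8 mm thick.
- trough_floor (a point): Centre of the floor of the jig's washer trough, same axes as the jig; at jig x = 80, y = 0 mm, 10 mm above the bench. Inside, 68 mm (x) by 84 (y). Near and side walls reach 25 mm above the bench, just below the bracket's top face; far wall 32 mm.
- stop_face (a point): Centre of the end stop's face, across the channel's far end, same axes as the jig; at jig y = 155 mm. Block 86 mm wide; top 46 mm above the bench, two screw heads to 49 mm.
- nut_mid (a point): Steel wing nut; point on its axis, 16 mm above its underside. Own x = along wings and slot. Hub 34 mm across, 12 high, slot 25 x 11 right through. Two wings 10 mm thick, 8 to 32 mm above the underside, flat ends 50 mm apart (grip here). Underside starts 32 mm above bench. Turns freely; lifts off only within 0.25 rad of parallel to the jig's x; starts 0.5 to 1.3 rad anticlockwise of that. 90 g.
- washer_mid (a point): Centre of the slotted steel washer plate, 45 (x) x 64 (y) x 10 mm, on the bracket, underside 26 mm above the bench; axes as the jig's. A 12 mm slot, open at its -x edge, holds the stud: it leaves only towards +x, over the rail, and drops once its -x edge is past jig x = 46 mm. Its rim locks it to the nut. The stud blocks a finger at y = 0: push the -x edge on both sides of the stud. 120 g.
- bracket_flange (a point): Steel L-bracket; point = centre of its upright flange (60 mm wide in x, 8 thick in y, 20 to 44 mm above the bench), which starts 81 mm from the stud in +y. Base plate 60 x 115 x 6 mm, top 26 mm above the bench; its 12 mm slot, open to -y, holds the stud, so it leaves only along +y. Home at the stop: point at jig y = 151 mm. With nut and washer off, 73 mm is free between stud and flange. 250 g.
- nut_tray: Fixed shallow open steel tray, 116 x 116 mm outside, walls 3 mm thick and 10 high, floor 3 mm thick. Origin under its centre, 2 mm above the bench (it stands on brown cover paper).
- spool: Bystander: grey solder spool standing on end, 63 mm across, 70 mm high; origin at the centre of its underside; leave it alone.
- flux_bottle: Bystander: small brown bottle with a black dropper cap, 33 mm across, 102 mm high; origin at the centre of its underside; leave it alone.
- mug: Bystander: yellow mug, 68 mm across, 68 mm high; origin at the centre of its underside; leave it alone.
- module: Bystander: flat module with a notched aluminium cover, 89 x 61 x 20 mm; origin at the centre of its underside; leave it alone.
- tape_roll: Bystander: roll of black tape lying flat, 60 mm across, 19 mm high; origin at the centre of its underside; leave it alone.
Things that resemble listed ones, but are neither listed nor needed, are in the scene too. There is more than one size of the part that bears washer_mid; the job needs the largest.

How it is judged:
By the outcome, as a careful person would: the job done as asked, in the order asked, and still so for the second after the job is handed in, with the robot touching nothing.
It also fails if it takes over 61 s, if anything falls off the work surface, if the arm or the gripper's body presses on something with over 40 N, if the wrist force passes 120 N, or if a joint passes its speed limit or range.

## Working session

There is one attempt and no reset: what is moved stays moved. The work goes in short steps, Python scripts to look and compute and a shell command to move; the robot and the scene stay as the last step left them, time stands still between calls to the robot, and variables do not carry over. Pictures are saved under pics/ and viewed, and the job is handed in when it is done.

```bash
ls; mkdir -p pics; python3 - <<'E'
from workcell import env
import cv2
for n in("scene","top"):
    im=env.read_camera(n); cv2.imwrite(f"pics/{n}0.png",im[:,:,::-1]); 
    i=env.camera_info(n); print(n,i)
    
o=env.get_obs(); print(o)
E
```

```text
pics
scene {'intrinsics': array([[446.64081192,   0.        , 249.3572042 ],
       [  0.        , 446.64081192, 190.0561125 ],
       [  0.        ,   0.        ,   1.        ]]), 'dist': array([-0.11685473,  0.        ,  0.        ,  0.        ,  0.        ]), 'rvec': array([ 0.86429769, -2.54760888,  1.10151218]), 'tvec': array([0.57909162, 0.15600679, 1.1289512 ])}
top {'intrinsics': array([[380.75930654,   0.        , 256.95921182],
       [  0.        , 380.75930654, 196.38353397],
       [  0.        ,   0.        ,   1.        ]]), 'dist': array([0.03781929, 0.        , 0.        , 0.        , 0.        ]), 'rvec': array([ 2.14760825, -2.20419398,  0.11058629]), 'tvec': array([0.2385359 , 0.5542277 , 1.03689822])}
{'time': 0.1, 'joint_positions': array([-5.23267603e+01,  2.33783292e+00,  4.80863476e+00, -2.52141050e-02,
       -9.25597033e+01, -1.91197328e+01]), 'joint_velocities': array([ 0.01756403, -0.16771792,  0.1363717 ,  0.00151918, -0.01849315,
        0.01105469]), 'joint_torque': array([-4.57908915e-03, -3.69347763e+01,  3.48281050e+01,  6.95175737e+00,
       -4.57702336e-03,  1.94417581e-06]), 'tcp_pos': array([ 0.19091102, -0.56852016,  0.23035221]), 'tcp_rot': array([[-9.48020747e-01, -3.18207956e-01, -6.00317146e-04],
       [-3.18208509e-01,  9.48019570e-01,  1.49680993e-03],
       [ 9.28155734e-05,  1.61003289e-03, -9.99998700e-01]]), 'force': array([-0.04942777, -0.33178289, -0.55015707]), 'ft_torque': array([0.02177502, 0.03226435, 0.02909116]), 'grip_width': 0.08499207710208496}
```

View pics/scene0.png

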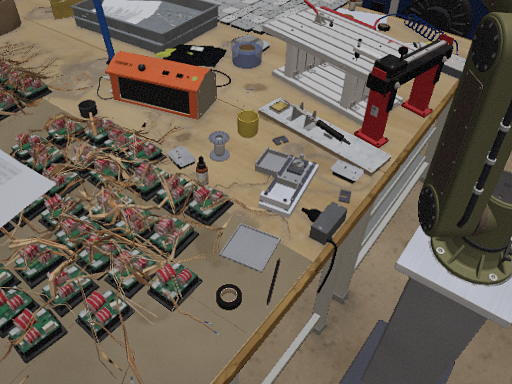

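View pics/top0.png

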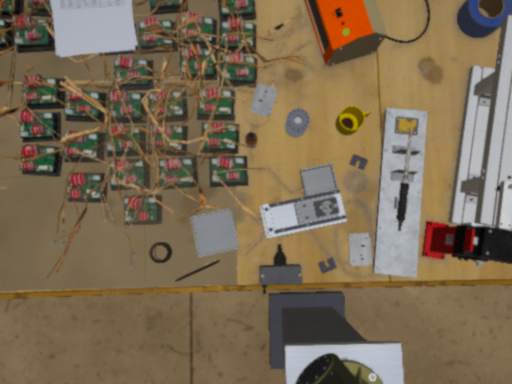

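```bash
python3 - <<'E'
import cv2
t=cv2.imread("pics/top0.png"); s=cv2.imread("pics/scene0.png")
cv2.imwrite("pics/tc.png",cv2.resize(t[150:250,250:380],None,fx=6,fy=6,interpolation=cv2.INTER_CUBIC))
cv2.imwrite("pics/sc.png",cv2.resize(s[130:240,230:360],None,fx=5.4,fy=5.4,interpolation=cv2.INTER_CUBIC))
E
```

```text
(no output)
```

View pics/tc.png

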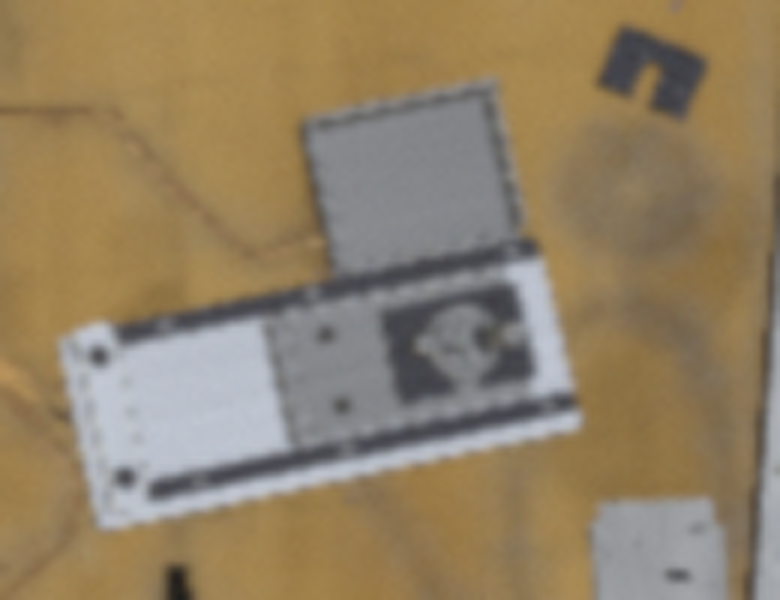

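View pics/sc.png

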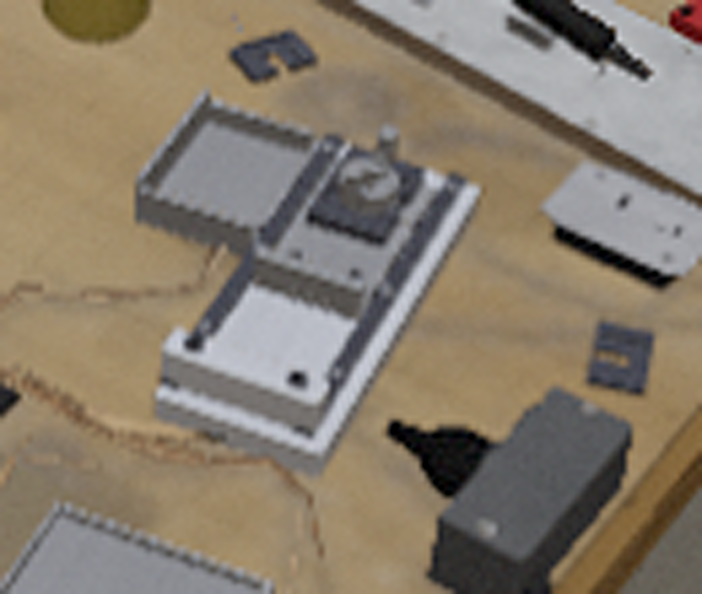

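```bash
cat > h.py <<'E'
import numpy as np, cv2, sys
from workcell import env
def ray(n,uv,z):
    i=env.camera_info(n); R,_=cv2.Rodrigues(i["rvec"]); t=np.array(i["tvec"])
    p=cv2.undistortPoints(np.array(uv,float).reshape(-1,1,2),i["intrinsics"],i["dist"]).reshape(-1,2)
    d=np.c_[p,np.ones(len(p))]@R; c=-R.T@t
    z=np.broadcast_to(z,(len(p),))
    return c+d*((z-c[2])/d[:,2])[:,None]
def proj(n,P):
    i=env.camera_info(n)
    return cv2.projectPoints(np.array(P,float).reshape(-1,1,3),i["rvec"],i["tvec"],i["intrinsics"],i["dist"])[0].reshape(-1,2)
def tri(uvs):  # dict name->uv
    A=[];b=[]
    for n,uv in uvs.items():
        a0=ray(n,[uv],0.)[0];a1=ray(n,[uv],.1)[0];d=a1-a0;d/=np.linalg.norm(d)
        M=np.eye(3)-np.outer(d,d);A.append(M);b.append(M@a0)
    return np.linalg.lstsq(np.vstack(A),np.hstack(b),rcond=None)[0]
def crop(n,src,x0,y0,w,h,f,out):
    im=cv2.imread(src)[y0:y0+h,x0:x0+w]
    cv2.imwrite(out,cv2.resize(im,None,fx=f,fy=f,interpolation=cv2.INTER_CUBIC))
E
python3 - <<'E'
from h import *
crop(0,"pics/top0.png",305,185,50,40,16,"pics/tn.png")
crop(0,"pics/scene0.png",275,148,50,40,16,"pics/sn.png")
E
```

```text
(no output)
```

View pics/tn.png

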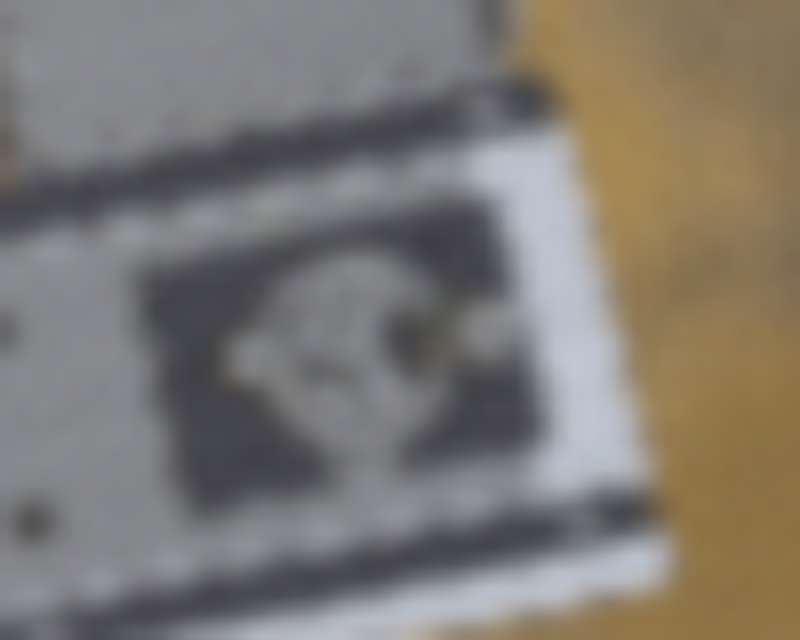

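View pics/sn.png

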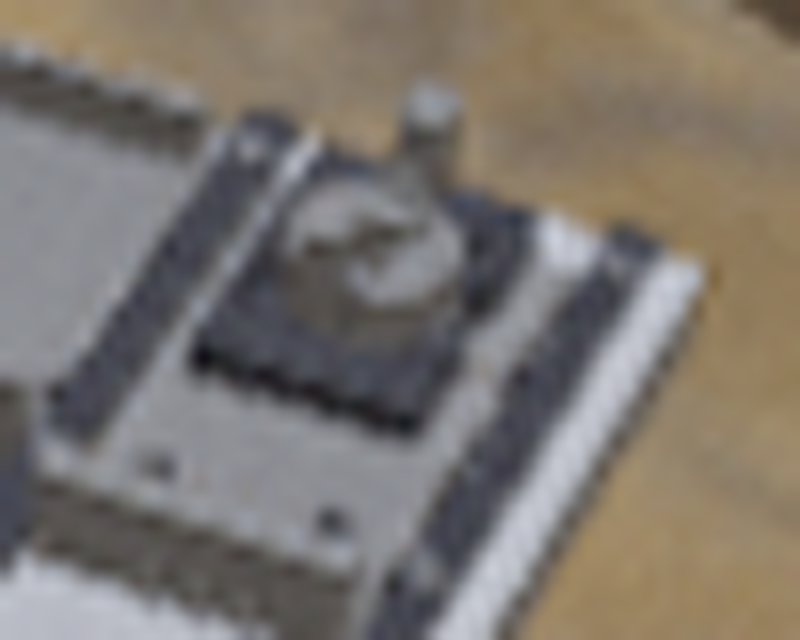

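```bash
python3 - <<'E'
from h import *
np.set_printoptions(precision=4,suppress=True)
T=lambda p:(305+(p[0]+.5)/16-.5,185+(p[1]+.5)/16-.5)
S=lambda p:(275+(p[0]+.5)/16-.5,148+(p[1]+.5)/16-.5)
print("cam top",-cv2.Rodrigues(env.camera_info("top")["rvec"])[0].T@env.camera_info("top")["tvec"],"scene",-cv2.Rodrigues(env.camera_info("scene")["rvec"])[0].T@env.camera_info("scene")["tvec"])
w=[(135,268),(490,198),(548,440),(195,515)]
W=ray("top",[T(p) for p in w],.036);print("washer top",W,W.mean(0))
for i in range(4): print(np.linalg.norm(W[i]-W[i-1]),np.degrees(np.arctan2(*(W[i]-W[i-1])[[1,0]])))
print("hub",ray("top",[T((355,350))],.044),ray("scene",[S((370,245))],.044))
print("wing",ray("top",[T((240,355)),T((495,328))],.064),ray("scene",[S((434,105))],.064))
E
```

```text
cam top [0.4598 0.2326 1.0834] scene [0.0478 0.9255 0.8805]
washer top [[0.5417 0.07   0.036 ]
 [0.5523 0.0083 0.036 ]
 [0.5102 0.0003 0.036 ]
 [0.4989 0.0614 0.036 ]] [0.5258 0.035  0.036 ]
0.043655797860920435 11.320299079223771
0.06256819841965659 -80.2981765448984
0.04276773518991586 -169.18554916561118
0.062171850181195296 100.51164429743699
hub [[0.5261 0.0342 0.044 ]] [[0.5232 0.0356 0.044 ]]
wing [[0.5244 0.0573 0.064 ]
 [0.5279 0.0144 0.064 ]] [[0.5239 0.016  0.064 ]]
```

```bash
python3 - <<'E'
from h import *
np.set_printoptions(precision=4,suppress=True)
C=lambda p:(250+(p[0]+.5)/6-.5,150+(p[1]+.5)/6-.5)
def ang(a,b): return np.degrees(np.arctan2(*(b-a)[[1,0]]))
for a,b,z in [((152,498),(578,410),.0255),((148,483),(575,396),.0255),((118,340),(535,253),.0255),((115,325),(533,240),.0255),((100,530),(580,427),.015)]:
    A=ray("top",[C(a),C(b)],z);print(A[0],A[1],ang(A[1],A[0])-90)
P=ray("top",[C((303,122)),C((495,80))],.032);print("trough far corners",P,ang(P[1],P[0])-90)
P=ray("top",[C((268,322)),C((293,448))],.044);print("flange",P)
crop(0,"pics/top0.png",185,200,60,65,9,"pics/tt.png")
crop(0,"pics/scene0.png",205,215,85,65,9,"pics/st.png")
E
```

```text
[0.4585 0.177  0.0255] [ 0.4939 -0.021   0.0255] 10.155802205498105
[0.4654 0.1787 0.0255] [ 0.5004 -0.02    0.0255] 10.007234306511094
[0.5318 0.1906 0.0255] [ 0.5674 -0.0046  0.0255] 10.331124313840391
[0.5388 0.1917 0.0255] [ 0.5735 -0.004   0.0255] 10.046491454808915
[0.4443 0.2011 0.015 ] [ 0.4863 -0.0241  0.015 ] 10.57796142865935
trough far corners [[0.6307 0.1018 0.032 ]
 [0.6482 0.0117 0.032 ]] 10.9498940039973
flange [[0.537  0.1226 0.044 ]
 [0.4794 0.1133 0.044 ]]
```

View pics/tt.png

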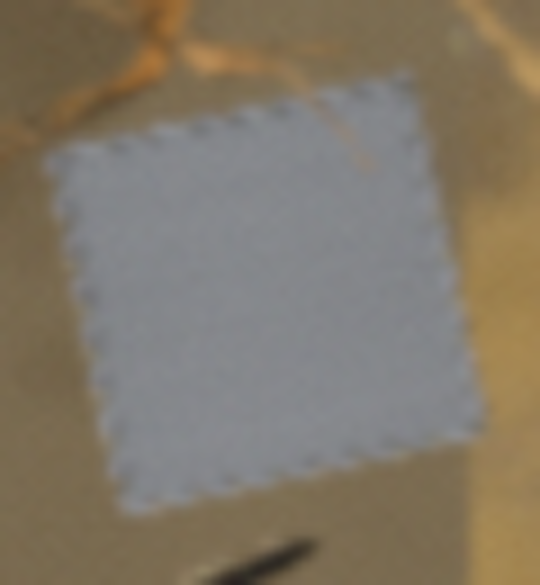

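View pics/st.png

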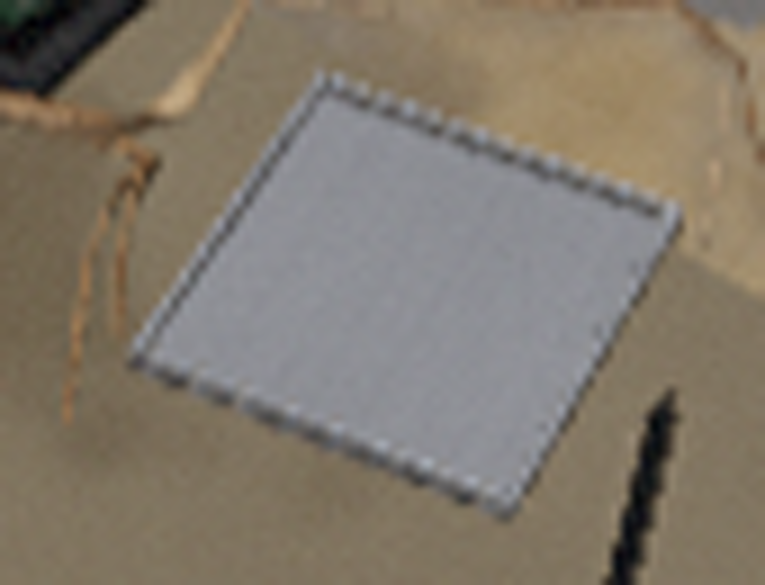

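```bash
python3 - <<'E'
from h import *
np.set_printoptions(precision=4,suppress=True)
P=ray("top",[(185+a/9-.45,200+b/9-.45) for a,b in [(47,155),(408,72),(487,438),(128,515)]],.012);print(P,P.mean(0))
P=ray("scene",[(205+a/9-.45,215+b/9-.45) for a,b in [(322,75),(680,210),(508,512),(132,357)]],.012);print(P,P.mean(0))
print("other washers",ray("top",[(357,161),(327,265)],.003))
R=env.get_obs()["tcp_rot"];p=env.get_obs()["tcp_pos"]
print(R.T@(np.array([.5254,.0346,.12])-p)*1000)
E
```

```text
[[0.5089 0.4139 0.012 ]
 [0.5319 0.301  0.012 ]
 [0.4178 0.2787 0.012 ]
 [0.3973 0.3899 0.012 ]] [0.464  0.3459 0.012 ]
[[0.528  0.3015 0.012 ]
 [0.4166 0.2799 0.012 ]
 [0.3938 0.3942 0.012 ]
 [0.5052 0.4153 0.012 ]] [0.4609 0.3477 0.012 ]
other washers [[ 0.657  -0.066   0.003 ]
 [ 0.3645  0.033   0.003 ]]
[-509.0307  465.155   111.054 ]
```

```bash
python3 - <<'E'
from h import *
np.set_printoptions(precision=3,suppress=True)
print(ray("top",[(425,225),(427,258),(512,262)],.0),ray("top",[(425,225),(427,258),(470,222)],.25))
print(ray("scene",[(357,137),(384,145)],0.))
for z in (.1,.15,.2,.25): print(z,ray("scene",[(364,70)],z),ray("top",[(427,245)],z))
crop(0,"pics/scene0.png",340,10,172,150,4.5,"pics/sr.png")
E
```

```text
[[ 0.469 -0.248  0.   ]
 [ 0.377 -0.247  0.   ]
 [ 0.362 -0.479  0.   ]] [[ 0.467 -0.137  0.25 ]
 [ 0.396 -0.137  0.25 ]
 [ 0.471 -0.234  0.25 ]]
[[ 0.464 -0.248  0.   ]
 [ 0.374 -0.266  0.   ]]
0.1 [[ 0.584 -0.504  0.1  ]] [[ 0.418 -0.205  0.1  ]]
0.15 [[ 0.549 -0.413  0.15 ]] [[ 0.42  -0.183  0.15 ]]
0.2 [[ 0.515 -0.321  0.2  ]] [[ 0.422 -0.161  0.2  ]]
0.25 [[ 0.481 -0.23   0.25 ]] [[ 0.424 -0.139  0.25 ]]
```

View pics/sr.png

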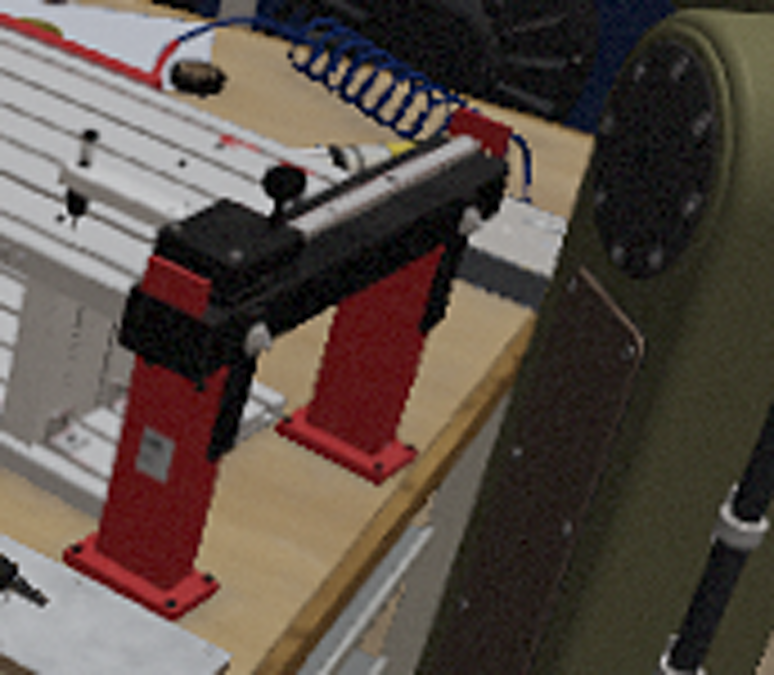

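```bash
python3 -m crank '[[[0,0,-50,-0.1],[0,0,-100,-0.2],[0,0,-150,-0.3],[0,0,-190,-0.4],[0,0,-190,-0.4]]]' 0.5; python3 -c "
from h import *
print(env.get_obs()['joint_positions'])"
```

```text
time: 0.6
tcp_pos: [0.1903, -0.5694, 0.4279]
tcp_rot: [[-0.748, -0.663, 0.004], [-0.663, 0.748, -0.009], [0.003, -0.009, -1.0]]
force: [-0.9, -0.2, 1.0]
grip_width: 0.0639
[ -52.33431241    8.70437682   32.79649688    0.13976175 -113.54742742
    3.95480035]
```

```bash
python3 -m crank '[[[-45,16,0,0],[-90,32,0,0],[-135,48,0,0],[-180,64,0,0],[-225,80,0,0]]]'; python3 -m crank '[[[-45,16,0,0],[-90,32,0,0],[-135,48,0,0],[-180,64,0,0],[-225,80,0,0]]]';python3 -m crank '[[[-45,16,0,0],[-90,32,0,0],[-135,48,0,0],[-180,64,0,0],[-200,70,0,0]]]'; python3 -c "
from h import *
print(env.get_obs()['joint_positions'])"
```

```text
time: 1.1
tcp_pos: [0.307, -0.3581, 0.4206]
tcp_rot: [[-0.75, -0.662, -0.001], [-0.662, 0.75, 0.001], [-0.0, 0.001, -1.0]]
force: [0.8, 0.5, -0.3]
grip_width: 0.0638
time: 1.6
tcp_pos: [0.4225, -0.1489, 0.4209]
tcp_rot: [[-0.749, -0.662, -0.0], [-0.662, 0.749, 0.0], [-0.0, 0.0, -1.0]]
force: [1.3, -1.2, 0.3]
grip_width: 0.064
time: 2.1
tcp_pos: [0.5268, 0.0376, 0.4189]
tcp_rot: [[-0.747, -0.664, -0.004], [-0.664, 0.747, -0.0], [0.003, 0.002, -1.0]]
force: [0.1, -1.0, 0.1]
grip_width: 0.0641
[ 2.58736450e+01 -2.48290424e+00  2.01861495e+01 -8.56147367e-02
 -1.12869257e+02 -7.42651713e+01]
```

```bash
R='x'; python3 -m crank '[[[0,0,20,-0.145],[0,0,40,-0.29],[0,0,60,-0.435],[0,0,80,-0.58],[0,0,100,-0.725]]]'; python3 -m crank '[[[0,0,20,-0.145],[0,0,40,-0.29],[0,0,60,-0.435],[0,0,80,-0.58],[0,0,100,-0.725]]]'; python3 -m crank '[[[0,0,20,-0.145],[0,0,40,-0.29],[0,0,60,-0.435],[0,0,80,-0.58],[0,0,100,-0.725]]]'; python3 -m crank '[[[0,0,10,-0.12],[0,0,20,-0.24],[0,0,20,-0.24],[0,0,20,-0.24]]]'; python3 - <<'E'
from h import *
print(env.get_obs()['joint_positions'])
for n in("scene","top"): cv2.imwrite(f"pics/{n}1.png",env.read_camera(n)[:,:,::-1])
crop(0,"pics/scene1.png",230,100,110,95,7,"pics/s1.png")
crop(0,"pics/top1.png",280,160,100,80,7,"pics/t1.png")
E
```

```text
time: 2.6
tcp_pos: [0.5254, 0.0341, 0.3196]
tcp_rot: [[-0.116, -0.993, -0.001], [-0.993, 0.116, -0.0], [0.0, 0.001, -1.0]]
force: [0.3, 0.1, 0.1]
grip_width: 0.0641
time: 3.1
tcp_pos: [0.5253, 0.034, 0.2196]
tcp_rot: [[0.572, -0.82, -0.001], [-0.82, -0.572, -0.0], [-0.001, 0.001, -1.0]]
force: [-0.8, 0.2, -0.0]
grip_width: 0.064
time: 3.6
tcp_pos: [0.5251, 0.0339, 0.1196]
tcp_rot: [[0.972, -0.235, -0.001], [-0.235, -0.972, 0.0], [-0.001, 0.0, -1.0]]
force: [-0.7, -0.5, -0.1]
grip_width: 0.064
time: 4.0
tcp_pos: [0.5254, 0.0339, 0.1011]
tcp_rot: [[1.0, -0.006, -0.001], [-0.006, -1.0, -0.0], [-0.001, 0.0, -1.0]]
force: [-0.1, -0.3, 0.9]
grip_width: 0.0641
[ 2.56010108e+01 -7.62527108e+00 -1.83235071e+01 -4.36175774e-04
 -7.93453027e+01  6.40506873e+01]
```

View pics/s1.png

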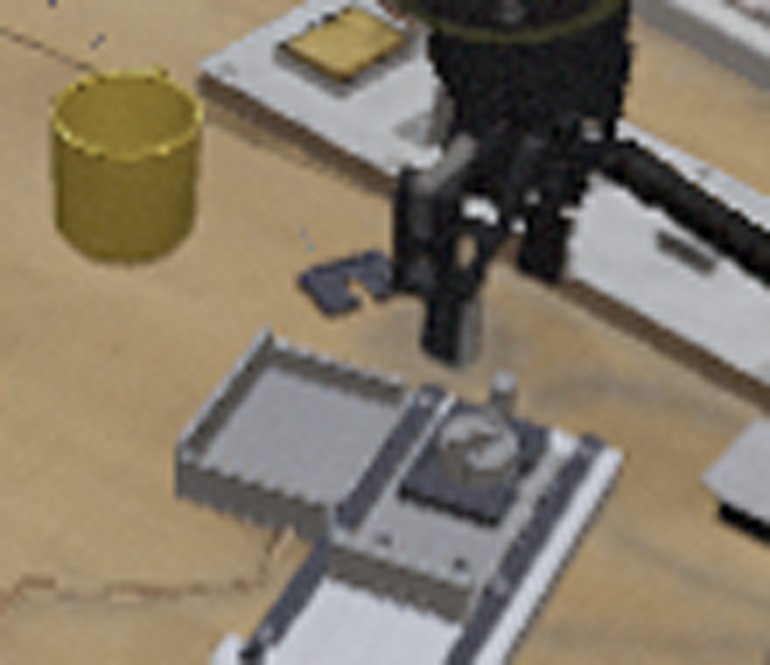

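View pics/t1.png

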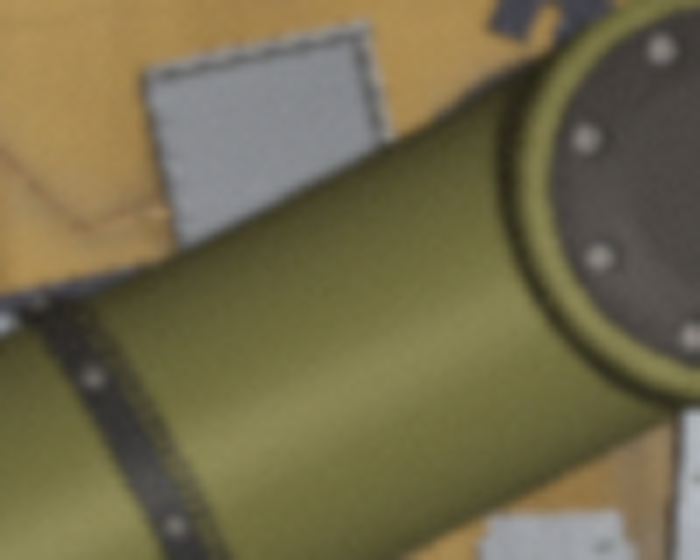

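```bash
python3 - <<'E'
from h import *
P=proj("scene",[[.5254,.0339+.032+.007,.107],[.5254,.0339-.032-.007,.107],[.5254,.0339,.101],[.5245,.035,.044]])
print((P-[230,100])*7)
E
```

```text
[[432.81828994 363.57515676]
 [535.89613041 270.67208927]
 [483.96867817 327.94900598]
 [471.583498   437.94463046]]
```

```bash
python3 -m crank '[[[0,-1,25,0],[0,-1,45,0],[0,-1,57,0],[0,-1,64,0],[0,-1,64,0]]]'; python3 - <<'E'
from h import *
for n in("scene",): cv2.imwrite(f"pics/{n}2.png",env.read_camera(n)[:,:,::-1])
crop(0,"pics/scene2.png",260,130,70,60,11,"pics/s2.png")
E
```

```text
time: 4.6
tcp_pos: [0.5255, 0.0349, 0.0369]
tcp_rot: [[1.0, -0.003, -0.001], [-0.003, -1.0, -0.0], [-0.001, 0.0, -1.0]]
force: [0.0, -0.1, -0.2]
grip_width: 0.064
```

View pics/s2.png

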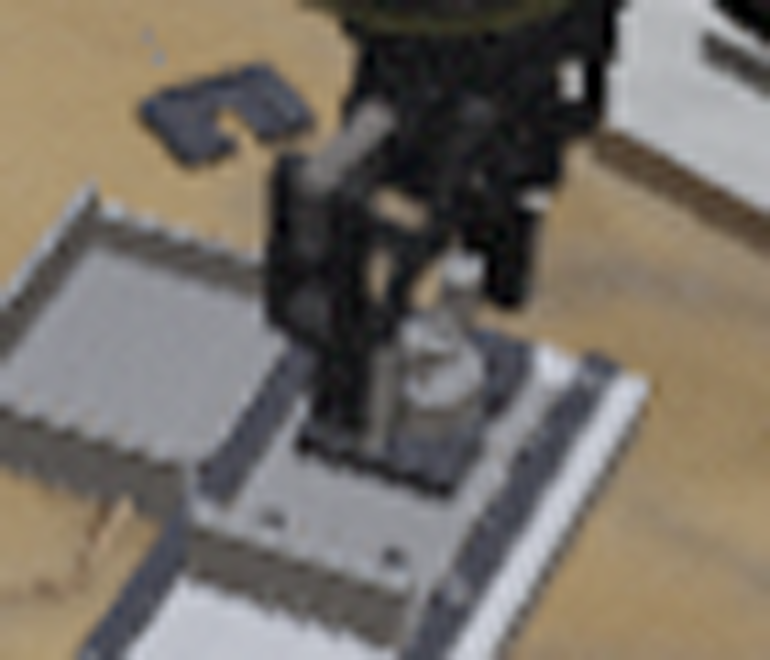

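```bash
python3 -m crank '[[[0,0,0,0],[0,0,0,0],[0,0,0,0],[0,0,0,0],[0,0,0,0]]]' -1 25
```

```text
time: 5.15
tcp_pos: [0.5265, 0.0352, 0.0387]
tcp_rot: [[1.0, -0.003, 0.002], [-0.003, -1.0, 0.0], [0.002, -0.0, -1.0]]
force: [-1.0, -0.0, 6.3]
grip_width: 0.0496
```

```bash
python3 -m crank '[[[0,0,-2,0],[0,0,-2,0.1],[0,0,-2,0.2],[0,0,-2,0.3],[0,0,-2,0.4]]]' -1 40;python3 -m crank '[[[0,0,0,0.1],[0,0,0,0.2],[0,0,0,0.3],[0,0,0,0.4],[0,0,0,0.5]]]';python3 -m crank '[[[0,0,0,0.1],[0,0,0,0.2],[0,0,0,0.3],[0,0,0,0.4],[0,0,0,0.49]]]'; python3 -m crank '[[[0,0,0,0],[0,0,0,0]]]';python3 - <<'E'
from h import *
print(env.get_obs()['ft_torque'])
for n in("scene",): cv2.imwrite(f"pics/{n}3.png",env.read_camera(n)[:,:,::-1])
crop(0,"pics/scene3.png",260,130,70,60,11,"pics/s3.png")
E
```

```text
time: 5.65
tcp_pos: [0.5253, 0.0351, 0.0389]
tcp_rot: [[0.918, -0.396, -0.001], [-0.396, -0.918, 0.0], [-0.001, 0.0, -1.0]]
force: [-0.3, -0.3, 0.0]
grip_width: 0.0491
time: 6.15
tcp_pos: [0.5254, 0.0351, 0.0389]
tcp_rot: [[0.616, -0.788, -0.001], [-0.788, -0.616, 0.0], [-0.001, 0.0, -1.0]]
force: [0.1, 0.5, 0.2]
grip_width: 0.0492
time: 6.65
tcp_pos: [0.5254, 0.0351, 0.0389]
tcp_rot: [[0.173, -0.985, -0.001], [-0.985, -0.173, 0.0], [-0.0, 0.001, -1.0]]
force: [0.1, 0.1, -0.2]
grip_width: 0.0489
time: 6.85
tcp_pos: [0.5253, 0.035, 0.0389]
tcp_rot: [[0.179, -0.984, -0.001], [-0.984, -0.179, 0.0], [-0.0, 0.001, -1.0]]
force: [-0.1, 0.3, -1.1]
grip_width: 0.0495
[0.00569354 0.03069621 0.01106109]
```

View pics/s3.png

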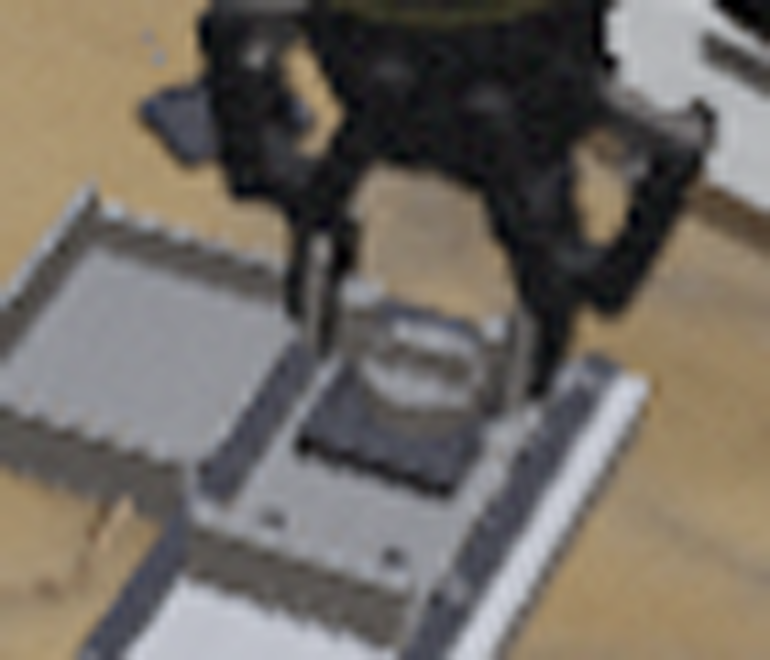

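```bash
python3 -m crank '[[[0,0,-5,0],[0,0,-10,0],[0,0,-16,0],[0,0,-22,0],[0,0,-28,0]]]' -1 60;python3 -m crank '[[[0,0,-10,0],[0,0,-25,0],[0,0,-50,0],[0,0,-60,0],[0,0,-60,0]]]';python3 - <<'E'
from h import *
for n in("scene",): cv2.imwrite(f"pics/{n}4.png",env.read_camera(n)[:,:,::-1])
crop(0,"pics/scene4.png",250,100,80,80,8,"pics/s4.png")
o=env.get_obs();R=o["tcp_rot"];p=o["tcp_pos"]
print(R.T@(np.array([.4625,.3468,p[2]])-p)*1000)
E
```

```text
time: 7.4
tcp_pos: [0.5257, 0.0351, 0.068]
tcp_rot: [[0.177, -0.984, 0.0], [-0.984, -0.177, 0.0], [-0.0, -0.0, -1.0]]
force: [-0.6, 0.6, -1.3]
grip_width: 0.0482
time: 7.9
tcp_pos: [0.5267, 0.0353, 0.1297]
tcp_rot: [[0.177, -0.984, 0.004], [-0.984, -0.177, 0.001], [-0.001, -0.004, -1.0]]
force: [-0.8, 0.2, -1.0]
grip_width: 0.0482
[-3.17820982e+02  7.29349029e+00  2.63773390e-01]
```

View pics/s4.png

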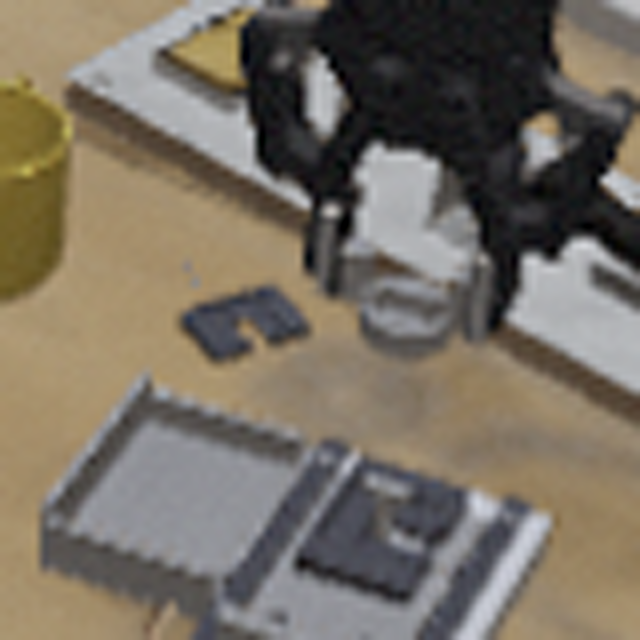

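```bash
python3 -m crank '[[[-30,1,0,0],[-70,2,0,0],[-115,3,0,0],[-160,4,0,0],[-205,5,0,0]]]';python3 -m crank '[[[-45,1,0,0],[-85,2,0,0],[-106,2,0,0],[-113,2,0,0],[-113,2,0,0]]]';python3 - <<'E'
from h import *
for n in("scene","top"): cv2.imwrite(f"pics/{n}5.png",env.read_camera(n)[:,:,::-1])
crop(0,"pics/scene5.png",200,190,100,90,7,"pics/s5.png")
E
```

```text
time: 8.45
tcp_pos: [0.4832, 0.2372, 0.1259]
tcp_rot: [[0.177, -0.984, -0.002], [-0.984, -0.177, -0.001], [0.0, 0.002, -1.0]]
force: [1.1, -0.2, -0.8]
grip_width: 0.0484
time: 8.95
tcp_pos: [0.4621, 0.3467, 0.1261]
tcp_rot: [[0.178, -0.984, -0.001], [-0.984, -0.178, -0.002], [0.001, 0.002, -1.0]]
force: [0.7, -0.3, -0.7]
grip_width: 0.0484
```

View pics/s5.png

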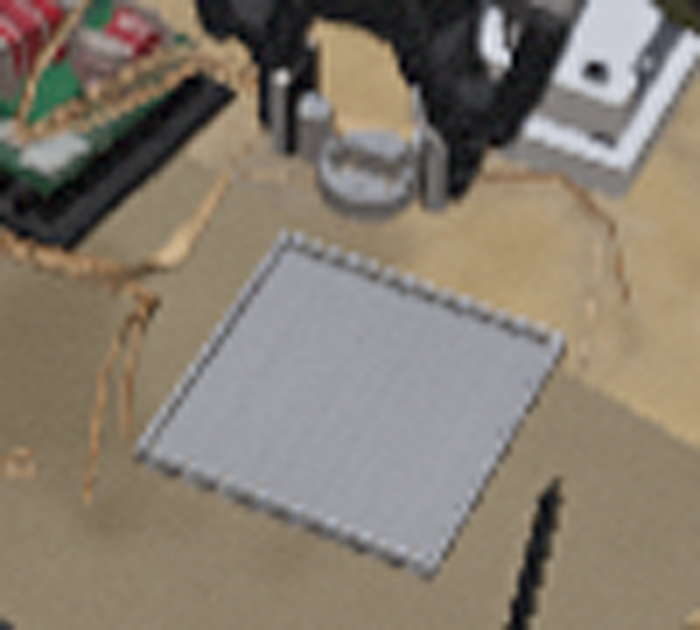

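```bash
python3 -m crank '[[[0,0,30,0],[0,0,70,0],[0,0,95,0],[0,0,106,0],[0,0,108,0]]]';python3 -m crank '[[[0,0,1,0],[0,0,2,0],[0,0,3,0],[0,0,4,0]]]';python3 -m crank '[[[0,0,1,0],[0,0,2,0],[0,0,3,0]]]'
```

```text
time: 9.55
tcp_pos: [0.4625, 0.3453, 0.0184]
tcp_rot: [[0.176, -0.984, -0.001], [-0.984, -0.176, -0.002], [0.001, 0.001, -1.0]]
force: [0.6, -0.1, -0.6]
grip_width: 0.0487
time: 9.95
tcp_pos: [0.4627, 0.3472, 0.0162]
tcp_rot: [[0.177, -0.984, 0.001], [-0.984, -0.177, 0.001], [-0.001, -0.001, -1.0]]
force: [-0.6, 0.2, -1.0]
grip_width: 0.0482
time: 10.25
tcp_pos: [0.4624, 0.3468, 0.0122]
tcp_rot: [[0.177, -0.984, -0.0], [-0.984, -0.177, 0.0], [-0.0, 0.0, -1.0]]
force: [0.6, -0.4, -1.6]
grip_width: 0.0484
```

```bash
python3 -m crank '[[[0,0,1,0],[0,0,1,0]]]';python3 -m crank '[[[0,0,1,0],[0,0,1,0]]]'; python3 -m crank '[[[0,0,1,0],[0,0,1,0]]]'
```

```text
time: 10.45
tcp_pos: [0.4626, 0.3469, 0.012]
tcp_rot: [[0.177, -0.984, 0.0], [-0.984, -0.177, 0.0], [-0.0, -0.0, -1.0]]
force: [-1.6, -1.7, 4.3]
grip_width: 0.0485
time: 10.65
tcp_pos: [0.4627, 0.347, 0.012]
tcp_rot: [[0.178, -0.984, 0.001], [-0.984, -0.178, 0.0], [-0.0, -0.001, -1.0]]
force: [-4.2, -2.0, 9.1]
grip_width: 0.0487
time: 10.85
tcp_pos: [0.4629, 0.3471, 0.0119]
tcp_rot: [[0.178, -0.984, 0.002], [-0.984, -0.178, 0.0], [-0.0, -0.002, -1.0]]
force: [-6.4, -3.0, 13.3]
grip_width: 0.0485
```

```bash
python3 -m crank '[[[0,0,-1,0],[0,0,-2,0],[0,0,-2,0]]]';python3 -m crank '[[[0,0,0,0],[0,0,0,0],[0,0,0,0]]]' 0.5; python3 -m crank '[[[0,0,-5,0],[0,0,-30,0],[0,0,-70,0],[0,0,-110,0],[0,0,-110,0]]]';python3 - <<'E'
from h import *
for n in("scene","top"): cv2.imwrite(f"pics/{n}6.png",env.read_camera(n)[:,:,::-1])
crop(0,"pics/scene6.png",200,190,100,90,7,"pics/s6.png")
o=env.get_obs();R=o["tcp_rot"];p=o["tcp_pos"]
xh=np.array([np.cos(np.radians(10.3)),np.sin(np.radians(10.3)),0]);
t=np.array([.525,.035,p[2]])-.042*xh
print(R.T@(t-p)*1000,t)
E
```

```text
time: 11.15
tcp_pos: [0.4628, 0.3471, 0.012]
tcp_rot: [[0.177, -0.984, 0.001], [-0.984, -0.177, 0.001], [-0.001, -0.001, -1.0]]
force: [-0.8, 0.1, 5.0]
grip_width: 0.0485
time: 11.45
tcp_pos: [0.4622, 0.3465, 0.0107]
tcp_rot: [[0.177, -0.984, -0.001], [-0.984, -0.177, -0.001], [0.0, 0.001, -1.0]]
force: [0.0, 0.2, -0.3]
grip_width: 0.0641
time: 11.95
tcp_pos: [0.465, 0.3487, 0.1291]
tcp_rot: [[0.177, -0.984, 0.008], [-0.984, -0.177, 0.008], [-0.006, -0.01, -1.0]]
force: [0.4, 0.1, 0.0]
grip_width: 0.064
[318.50578868  36.02161461  -0.78590385] [0.48367683 0.02749031 0.12278822]
```

View pics/s6.png

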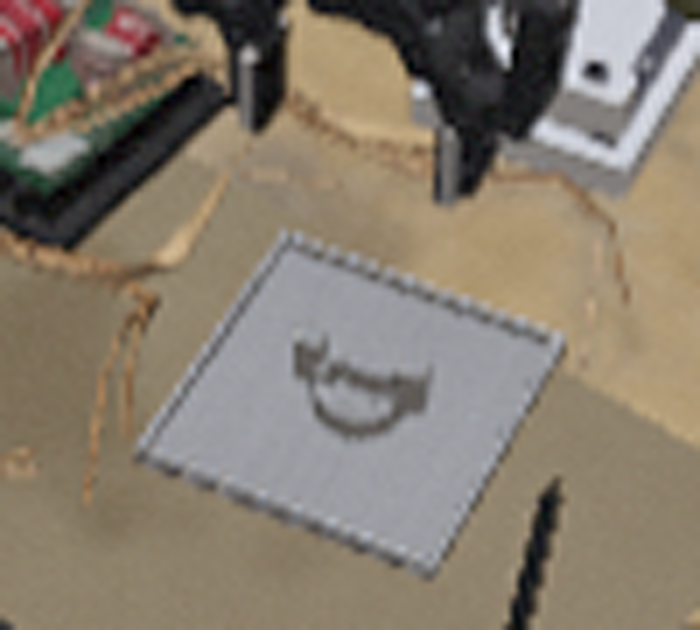

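```bash
python3 - <<'E'
from h import *
crop(0,"pics/top6.png",290,175,70,55,11,"pics/t6.png")
E
```

```text
(no output)
```

View pics/t6.png

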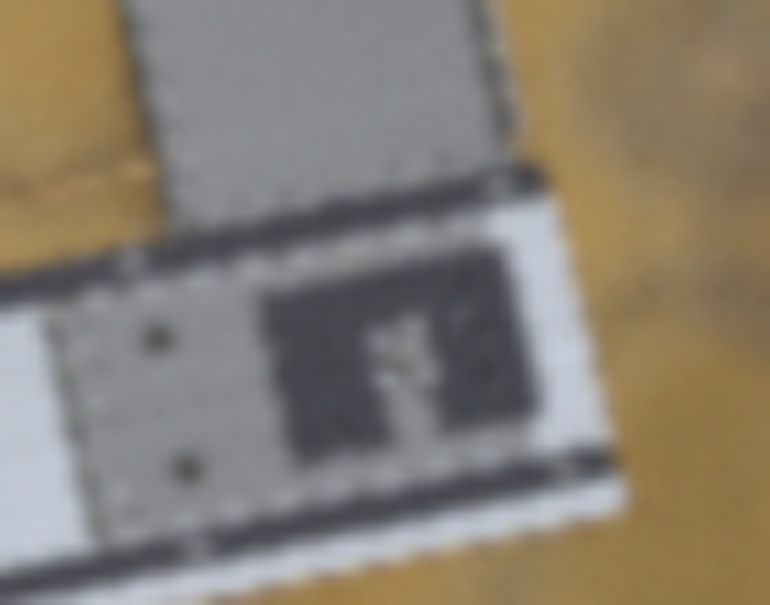

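```bash
python3 -m crank '[[[45,5,0,0],[90,10,0,0],[135,15,0,0],[180,20,0,0],[225,25,0,0]]]' -0.29;python3 -m crank '[[[45,6,0,0],[80,10,0,0],[93,11,0,0],[93,11,0,0]]]'; python3 -m crank '[[[0,0,0,-0.14],[0,0,10,-0.28],[0,0,20,-0.42],[0,0,30,-0.56],[0,0,40,-0.7]]]'; python3 -m crank '[[[0,0,0,-0.14],[0,0,0,-0.28],[0,0,0,-0.42],[0,0,0,-0.56],[0,0,0,-0.7]]]'; python3 -m crank '[[[0,0,0,-0.14],[0,0,0,-0.17],[0,0,0,-0.17]]]';python3 - <<'E'
from h import *
for n in("scene","top"): cv2.imwrite(f"pics/{n}7.png",env.read_camera(n)[:,:,::-1])
crop(0,"pics/scene7.png",250,120,90,75,8,"pics/s7.png")
o=env.get_obs();R=o["tcp_rot"];p=o["tcp_pos"]
xh=np.array([np.cos(np.radians(10.3)),np.sin(np.radians(10.3)),0]);
t=np.array([.525,.035,.030])-.042*xh
print(R.T@(t-p)*1000,t,np.degrees(np.arctan2(R[1,1],R[0,1])),o["grip_width"],R[:,0])
E
```

```text
time: 12.55
tcp_pos: [0.4768, 0.1189, 0.1199]
tcp_rot: [[0.178, -0.984, -0.002], [-0.984, -0.178, -0.001], [0.0, 0.002, -1.0]]
force: [1.3, 0.7, 0.6]
grip_width: 0.0303
time: 12.95
tcp_pos: [0.4829, 0.026, 0.1203]
tcp_rot: [[0.174, -0.985, -0.002], [-0.985, -0.174, -0.0], [0.0, 0.002, -1.0]]
force: [0.5, -0.2, 0.6]
grip_width: 0.0304
time: 13.45
tcp_pos: [0.483, 0.0287, 0.0801]
tcp_rot: [[0.774, -0.633, -0.001], [-0.633, -0.774, 0.0], [-0.001, 0.001, -1.0]]
force: [-0.5, 0.7, -1.3]
grip_width: 0.0305
time: 13.95
tcp_pos: [0.483, 0.0287, 0.0804]
tcp_rot: [[1.0, 0.014, -0.001], [0.014, -1.0, -0.0], [-0.001, 0.0, -1.0]]
force: [0.1, -0.5, 0.9]
grip_width: 0.0305
time: 14.25
tcp_pos: [0.4831, 0.0282, 0.0808]
tcp_rot: [[0.985, 0.175, -0.001], [0.175, -0.985, -0.0], [-0.001, -0.0, -1.0]]
force: [0.1, 0.5, 0.2]
grip_width: 0.03
[ 0.43098536  0.4542264  51.01648455] [0.48367683 0.02749031 0.03      ] -79.96335578517171 0.03050687616956585 [ 9.84696350e-01  1.74278010e-01 -5.23031465e-04]
```

View pics/s7.png

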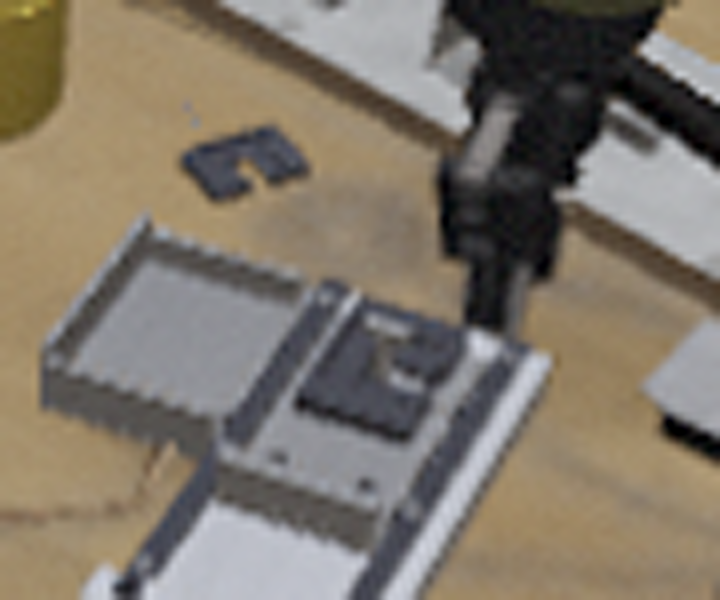

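```bash
python3 -m crank '[[[0,0,20,0],[0,0,40,0],[0,0,47,0],[0,0,50,0],[0,0,50,0]]]'; python3 -m crank '[[[4,0,0,0],[8,0,0,0],[12,0,0,0],[16,0,0,0],[20,0,0,0]]]'
```

```text
time: 14.85
tcp_pos: [0.4835, 0.0274, 0.0316]
tcp_rot: [[0.984, 0.176, 0.0], [0.176, -0.984, -0.0], [0.0, 0.0, -1.0]]
force: [0.3, -0.1, 0.2]
grip_width: 0.03
time: 15.35
tcp_pos: [0.5033, 0.0309, 0.0314]
tcp_rot: [[0.984, 0.176, -0.0], [0.176, -0.984, -0.0], [-0.0, -0.0, -1.0]]
force: [-1.0, 0.6, 0.4]
grip_width: 0.0302
```

```bash
python3 - <<'E'
from h import *
for n in("scene",): cv2.imwrite(f"pics/{n}8.png",env.read_camera(n)[:,:,::-1])
crop(0,"pics/scene8.png",250,120,90,75,8,"pics/s8.png")
E
```

```text
(no output)
```

View pics/s8.png

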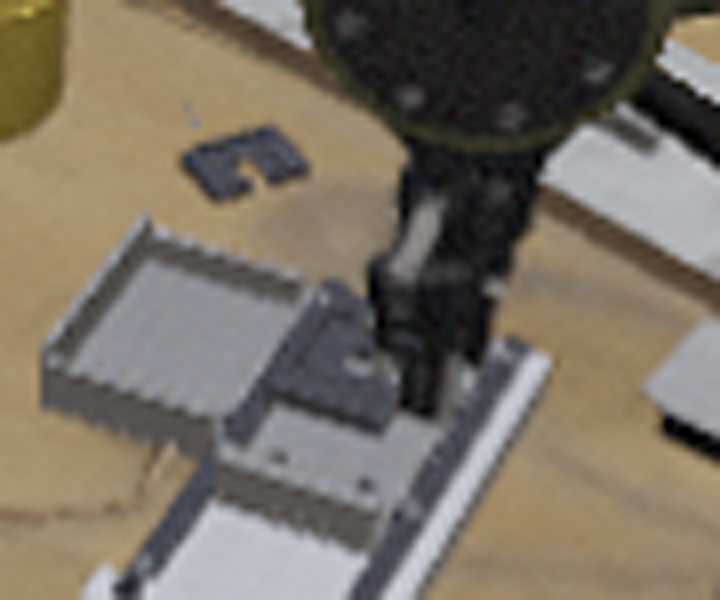

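```bash
python3 -m crank '[[[4,0,0,0],[8,0,0,0],[12,0,0,0],[16,0,0,0],[20,0,0,0]]]'; python3 -m crank '[[[4,0,0,0],[8,0,0,0],[12,0,0,0],[16,0,0,0],[20,0,0,0]]]';python3 -m crank '[[[4,0,0,0],[8,0,0,0],[12,0,0,0],[16,0,0,0],[20,0,0,0]]]'; python3 - <<'E'
from h import *
for n in("scene",): cv2.imwrite(f"pics/{n}9.png",env.read_camera(n)[:,:,::-1])
crop(0,"pics/scene9.png",250,120,90,75,8,"pics/s9.png")
E
```

```text
time: 15.9
tcp_pos: [0.523, 0.0345, 0.0313]
tcp_rot: [[0.984, 0.176, -0.0], [0.176, -0.984, 0.0], [-0.0, -0.0, -1.0]]
force: [-1.1, -1.2, 0.5]
grip_width: 0.0302
time: 16.4
tcp_pos: [0.5428, 0.0381, 0.0314]
tcp_rot: [[0.984, 0.176, 0.0], [0.176, -0.984, 0.0], [0.0, -0.0, -1.0]]
force: [-0.2, 0.0, 0.4]
grip_width: 0.0303
time: 16.9
tcp_pos: [0.5623, 0.0415, 0.0311]
tcp_rot: [[0.984, 0.176, -0.0], [0.176, -0.984, 0.0], [-0.0, -0.0, -1.0]]
force: [-0.5, -0.8, 0.2]
grip_width: 0.0302
```

View pics/s9.png

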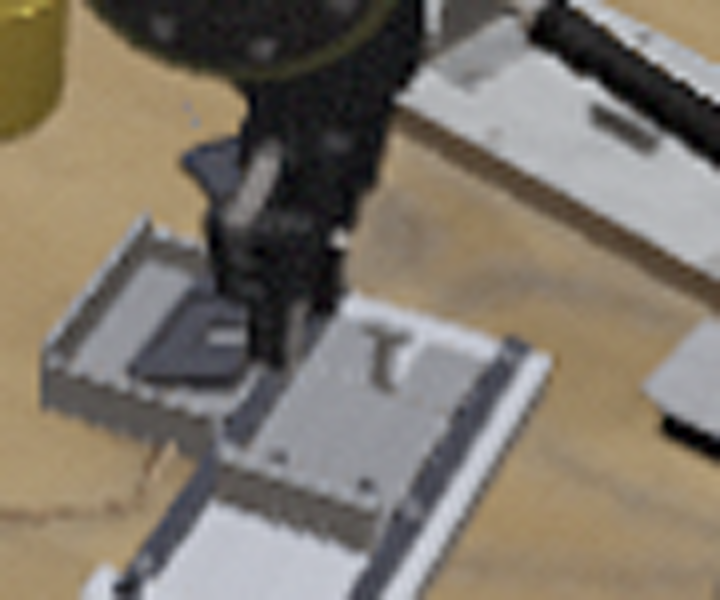

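```bash
python3 -m crank '[[[3,0,0,0],[6,0,0,0],[9,0,0,0],[9,0,0,0]]]'; python3 -m crank '[[[0,0,-20,0],[0,0,-60,0],[0,0,-90,0],[0,0,-90,0]]]'; python3 - <<'E'
from h import *
for n in("scene",): cv2.imwrite(f"pics/{n}10.png",env.read_camera(n)[:,:,::-1])
crop(0,"pics/scene10.png",250,120,90,75,8,"pics/s10.png")
E
```

```text
time: 17.35
tcp_pos: [0.5713, 0.0432, 0.0314]
tcp_rot: [[0.984, 0.176, 0.0], [0.176, -0.984, 0.0], [0.0, -0.0, -1.0]]
force: [0.4, 0.3, -0.2]
grip_width: 0.0303
time: 17.75
tcp_pos: [0.5735, 0.0434, 0.1272]
tcp_rot: [[0.984, 0.177, 0.009], [0.177, -0.984, 0.002], [0.009, -0.0, -1.0]]
force: [-0.1, -0.3, 0.2]
grip_width: 0.0301
```

View pics/s10.png

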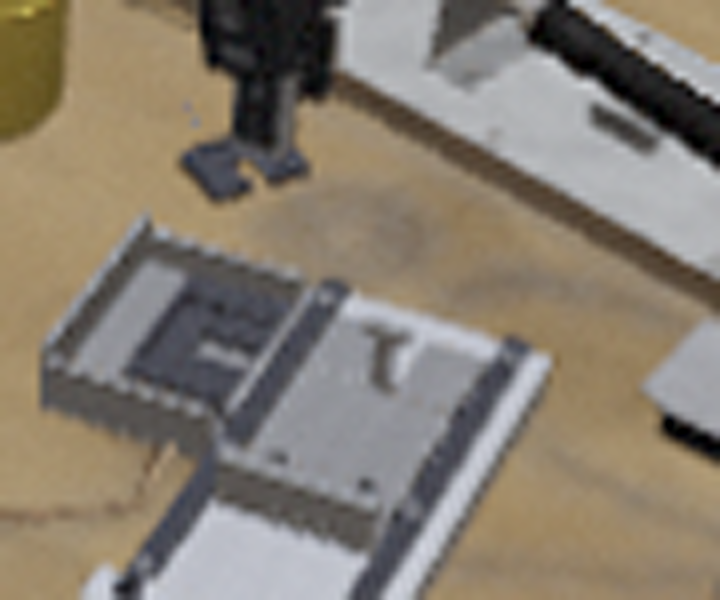

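```bash
python3 - <<'E'
from h import *
o=env.get_obs();R=o["tcp_rot"];p=o["tcp_pos"]
a=np.radians(10.3);xh=np.array([np.cos(a),np.sin(a),0]);yh=np.array([-xh[1],xh[0],0])
for y in (.046,.132): print(R.T@(np.array([.525,.035,.030])+y*yh-p)*1000)
cv2.imwrite("pics/top10.png",env.read_camera("top")[:,:,::-1]);crop(0,"pics/top10.png",250,150,130,100,6,"pics/t10.png")
E
python3 -m crank '[[[-15,-15,0,0],[-30,-30,0,0],[-44,-44,0,0],[-47,-46,0,0],[-47,-46,0,0]]]' -1 30
```

```text
[-48.58600661 -45.94334163  94.02581728]
[ -48.79476911 -131.94306362   94.09089937]
time: 18.35
tcp_pos: [0.516, 0.0802, 0.1205]
tcp_rot: [[0.984, 0.177, -0.001], [0.177, -0.984, -0.0], [-0.001, 0.0, -1.0]]
force: [0.2, -0.8, 1.1]
grip_width: 0.0002
```

View pics/t10.png

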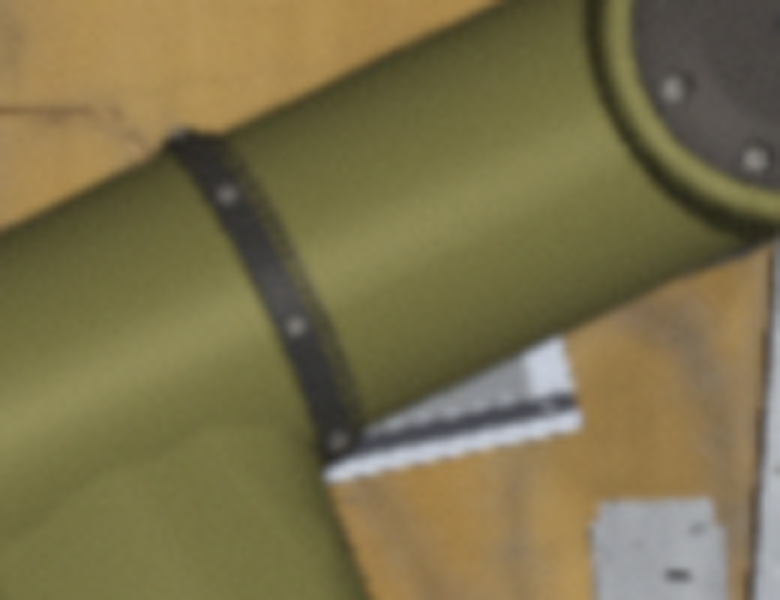

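```bash
python3 -m crank '[[[0,0,40,0],[0,0,70,0],[0,0,84,0],[0,0,89,0],[0,0,89,0]]]'; python3 -m crank '[[[0,-6,0,0],[0,-12,0,0],[0,-18,0,0],[0,-24,0,0],[0,-30,0,0]]]';python3 - <<'E'
from h import *
for n in("scene",): cv2.imwrite(f"pics/{n}11.png",env.read_camera(n)[:,:,::-1])
crop(0,"pics/scene11.png",240,130,90,90,7,"pics/s11.png")
E
```

```text
time: 18.85
tcp_pos: [0.5169, 0.0798, 0.0325]
tcp_rot: [[0.984, 0.176, -0.0], [0.176, -0.984, -0.001], [-0.0, 0.001, -1.0]]
force: [0.1, -0.2, 0.9]
grip_width: 0.0
time: 19.35
tcp_pos: [0.5117, 0.11, 0.0333]
tcp_rot: [[0.984, 0.177, 0.001], [0.177, -0.984, -0.0], [0.001, 0.001, -1.0]]
force: [1.4, -3.5, 3.5]
grip_width: 0.0001
```

View pics/s11.png

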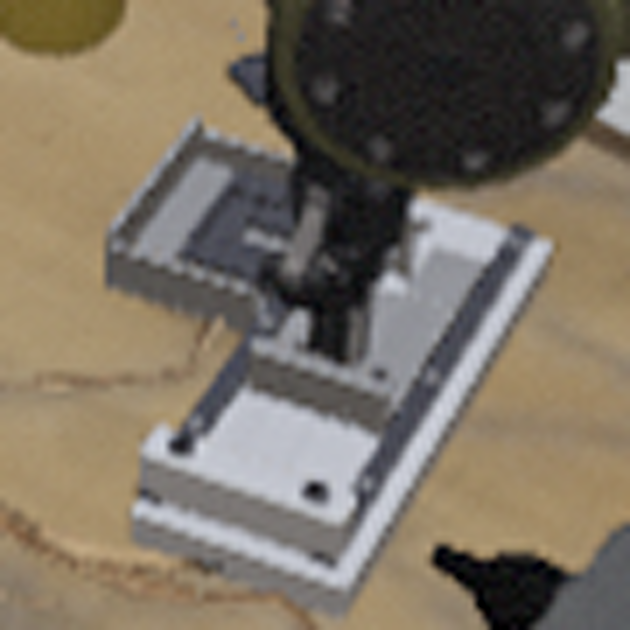

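```bash
python3 -m crank '[[[0,-6,0,0],[0,-12,0,0],[0,-18,0,0],[0,-24,0,0],[0,-30,0,0]]]'; python3 -m crank '[[[0,-5,0,0],[0,-10,0,0],[0,-14,0,0],[0,-18,0,0]]]'; python3 -m crank '[[[0,-1,0,0],[0,-2,0,0],[0,-3,0,0]]]'
```

```text
time: 19.9
tcp_pos: [0.5063, 0.1394, 0.0329]
tcp_rot: [[0.984, 0.176, 0.001], [0.176, -0.984, -0.0], [0.001, 0.001, -1.0]]
force: [0.1, -4.0, 5.4]
grip_width: 0.0002
time: 20.3
tcp_pos: [0.5031, 0.157, 0.033]
tcp_rot: [[0.984, 0.176, 0.001], [0.176, -0.984, -0.0], [0.001, 0.0, -1.0]]
force: [0.2, -4.8, 5.8]
grip_width: 0.0003
time: 20.6
tcp_pos: [0.5026, 0.1599, 0.033]
tcp_rot: [[0.984, 0.176, 0.001], [0.176, -0.984, -0.0], [0.001, 0.001, -1.0]]
force: [1.9, -4.6, 5.6]
grip_width: 0.0004
```

```bash
python3 -m crank '[[[0,-1.5,0,0],[0,-3,0,0]]]'; python3 -m crank '[[[0,-1.5,0,0],[0,-3,0,0]]]'; python3 - <<'E'
from h import *
for n in("scene",): cv2.imwrite(f"pics/{n}12.png",env.read_camera(n)[:,:,::-1])
crop(0,"pics/scene12.png",240,130,90,90,7,"pics/s12.png")
E
```

```text
time: 20.8
tcp_pos: [0.502, 0.1628, 0.0329]
tcp_rot: [[0.984, 0.176, 0.001], [0.176, -0.984, -0.0], [0.001, 0.001, -1.0]]
force: [0.4, -3.8, 5.1]
grip_width: 0.0001
time: 21.0
tcp_pos: [0.5015, 0.1657, 0.0329]
tcp_rot: [[0.984, 0.176, 0.001], [0.176, -0.984, -0.0], [0.001, 0.0, -1.0]]
force: [0.6, -4.4, 5.3]
grip_width: 0.0003
```

View pics/s12.png

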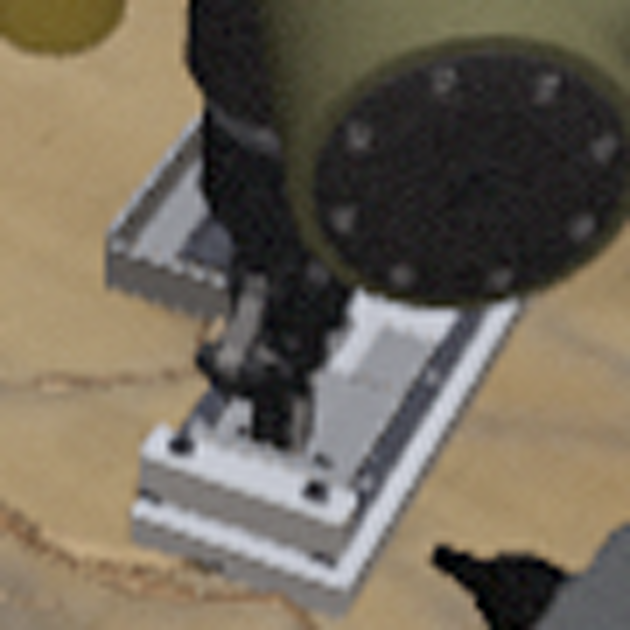

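```bash
python3 -m crank '[[[0,-1,0,0],[0,-2,0,0]]]'; python3 -m crank '[[[0,-1,0,0],[0,-2,0,0]]]'; python3 -m crank '[[[0,-1,0,0],[0,-2,0,0]]]'
```

```text
time: 21.25
tcp_pos: [0.5013, 0.1668, 0.033]
tcp_rot: [[0.984, 0.176, 0.001], [0.176, -0.984, -0.002], [0.0, 0.002, -1.0]]
force: [3.1, -9.6, 5.1]
grip_width: -0.0003
time: 21.45
tcp_pos: [0.5012, 0.1671, 0.0331]
tcp_rot: [[0.984, 0.175, 0.001], [0.175, -0.984, -0.005], [-0.0, 0.005, -1.0]]
force: [5.4, -16.7, 5.5]
grip_width: -0.0001
time: 21.65
tcp_pos: [0.5011, 0.1673, 0.0331]
tcp_rot: [[0.985, 0.175, 0.001], [0.175, -0.985, -0.008], [-0.001, 0.008, -1.0]]
force: [7.7, -22.4, 7.0]
grip_width: -0.0001
```

```bash
python3 -m crank '[[[0,4,0,0],[0,5,-1,0],[0,5.5,-3,0],[0,8,-4,0],[0,14,-4,0]]]'; python3 -m crank '[[[0,10,-20,0],[0,10,-60,0],[0,10,-100,0],[0,10,-140,0],[0,10,-140,0]]]'; python3 - <<'E'
from h import *
for n in("scene",): cv2.imwrite(f"pics/{n}13.png",env.read_camera(n)[:,:,::-1])
crop(0,"pics/scene13.png",240,130,90,90,7,"pics/s13.png")
E
```

```text
time: 22.15
tcp_pos: [0.5023, 0.1586, 0.0362]
tcp_rot: [[0.984, 0.177, -0.0], [0.177, -0.984, 0.001], [-0.0, -0.001, -1.0]]
force: [0.8, 0.1, -0.4]
grip_width: 0.0002
time: 22.65
tcp_pos: [0.5067, 0.1489, 0.1832]
tcp_rot: [[0.984, 0.177, 0.009], [0.177, -0.984, 0.005], [0.01, -0.003, -1.0]]
force: [0.7, -0.3, -0.2]
grip_width: -0.0001
```

View pics/s13.png

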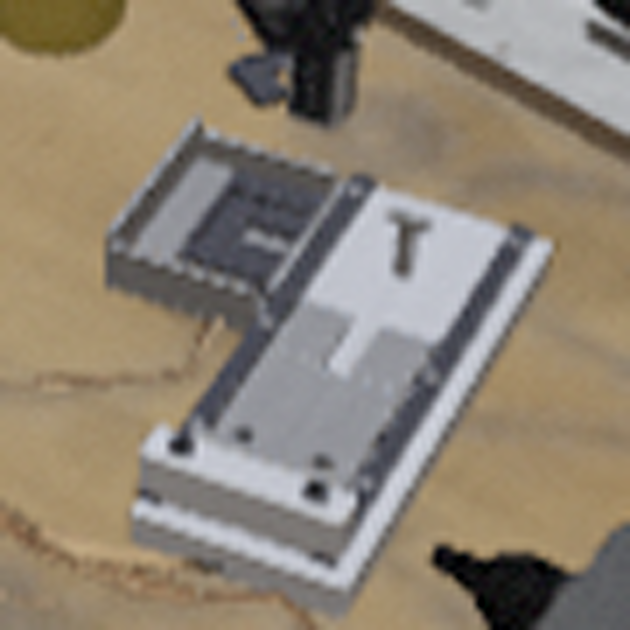

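```bash
python3 -m crank '[[[0,-40,-10,0],[0,-80,-20,0],[0,-120,-20,0],[0,-160,-20,0],[0,-200,-20,0]]]'; python3 -m crank '[[[0,0,0,0],[0,0,0,0]]]'; python3 - <<'E'
from h import *
for n in("scene","top"): cv2.imwrite(f"pics/{n}14.png",env.read_camera(n)[:,:,::-1])
crop(0,"pics/top14.png",250,150,130,100,6,"pics/t14.png")
E
```

```text
time: 23.2
tcp_pos: [0.4681, 0.3464, 0.195]
tcp_rot: [[0.984, 0.177, -0.002], [0.177, -0.984, -0.0], [-0.002, 0.0, -1.0]]
force: [0.6, 0.1, -0.6]
grip_width: -0.0002
time: 23.4
tcp_pos: [0.4684, 0.3453, 0.1946]
tcp_rot: [[0.984, 0.178, -0.002], [0.178, -0.984, -0.002], [-0.002, 0.001, -1.0]]
force: [-0.8, 0.2, 0.5]
grip_width: 0.0003
```

View pics/t14.png

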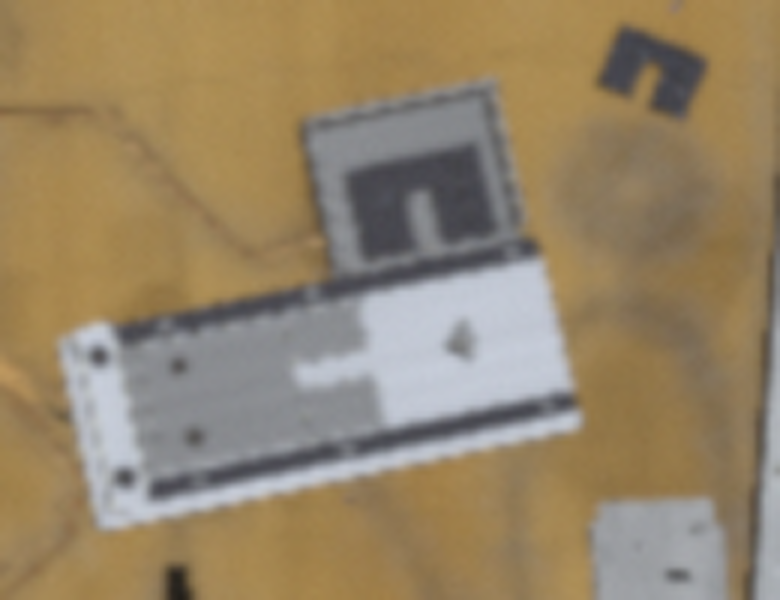

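View pics/scene14.png

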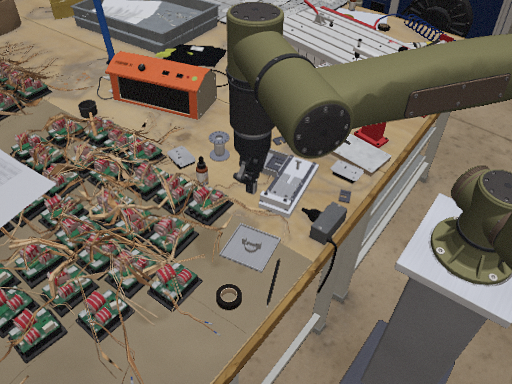

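```bash
python3 - <<'E'
from h import *
C=lambda p:(250+(p[0]+.5)/6-.5,150+(p[1]+.5)/6-.5)
P=ray("top",[C(p) for p in [(325,333),(178,365),(343,405),(195,437),(367,300),(386,425)]],.026)
print(np.linalg.norm(P[0]-P[1]),np.linalg.norm(P[2]-P[3]))
a=np.radians(10.3);yh=np.array([-np.sin(a),np.cos(a),0]);print((P[4:]-[.526,.0345,0])@yh)
W=ray("top",[C(p) for p in [(345,172),(478,142),(497,235),(362,262)]],.020)
print([np.linalg.norm(W[i]-W[i-1]) for i in range(4)])
E
```

```text
0.06989021245940524 0.07012561099968904
[0.03542367 0.03947619]
[np.float64(0.0431371900367197), np.float64(0.06423609108159013), np.float64(0.04473565293702865), np.float64(0.06459074765027391)]
```

```bash
python3 -c "
from workcell import env
print(env.hand_in())"
```

```text
the job is handed in; nothing more can be done
None
```

I handed the job in at about 23.5 s, with the arm clear of everything. All three steps were done in the order asked.

- **Wing nut:** I turned it about 80° clockwise, lifted it off the stud and stood it wings up near the middle of the tray.
- **Washer plate:** I pushed it over the rail and it dropped into the trough. In the top view it measures about 44 x 64 mm, so it is lying flat.
- **Bracket:** I pushed it along the channel until it stopped moving, with about 24 N on the tool. No gap shows at the stop.

Some readings did not agree exactly:
- The bracket's travel measured about 70 mm in the top view, against the nominal 66 mm. I put this down to my hand-picked pixels.
- The two cameras differ by about 3 mm, so I used a compromise between them and checked it against the fingers in the picture.
- The nut's starting angle measured about 1.45 rad, beyond the stated 1.3. The jaws closed squarely on its wing ends anyway.
- There was a steady upward force of about 5 N while I slid the bracket, and I did not find out why.

In the last pictures I saw none of the other things on the bench moved, though I did not measure them.

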